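# Push the adapter block home in the bench stop

## Robot

A 6-joint arm with a two-finger parallel gripper is mounted at the origin on the work surface. World frame = base frame: x ahead of the robot, y to its left, z up, the work surface at z = 0. Lengths are in mm, angles in rad, forces in N, time in s.
With the tool pointing down it reaches from about 350 to 875 mm from the base axis. Payload 4.2 kg.
Tool frame: the origin (TCP) lies between the finger pads; the fingertips stand 11 mm ahead of it and the grasp point (between the pads) lies 8 mm behind it; z points along the fingers, y is the direction in which the jaws open and shut (so a half turn about z gives the same grasp; the last joint's range is limited). The gripper opens to 87 mm and grips with 3 to 60 N. Pads are 19 mm wide; open, the fingers measure 117 mm over their backs; the gripper's body (75 mm by 190 mm) begins 51 mm behind the grasp point.
Start: joints at [-0.846, 0.385, 0.008, 0, -1.194, -0.259], TCP at [280.722, -558.385, 233.55] pointing down, gripper open.
Joint ranges: [-3.14, 3.14], [-1.21, 2.06], [-1.07, 1.41], [-3.16, 2.05], [-2.99, -0.16], [-3.1, 3.1]. Speed limits (rad/s): [2.79, 2.79, 3.14, 3.14, 3.14, 3.14].

## Interface

Orientations are given as a rotation vector (axis times angle).
In Python, from station import bot, optics, models gives the robot as it stands. The module is installed in compiled form; this text tells all that it offers.
- The arm moves only by the tool move_arm, never from a script. Its argument "plan" is text: rows parted by semicolons, each of 7 numbers parted by spaces: the shift along the world's x, y, z normalised to -1 to 1, where 1 is 4 cm, then the turn, a rotation vector about the world's x, y, z normalised to -1 to 1, where 1 is 4 degrees, then the finger opening in mm, from 0 to 87. In form: tx ty tz ax ay az jaw; .... A call has 1 to 12 rows; each row shifts and turns the commanded pose from where the row before left it; what a row does not reach is not made up. A row lasts 1/12 s, in which the tool goes at most 41.7 mm and 7.16 degrees, less where a joint would pass 70% of its speed; a pose out of reach is approached as far as the arm can. A call with a number of a shift or a turn outside -1 to 1 is refused whole. A call with a gripper value outside its range is refused whole. The fingers move at their own pace and stop on an object; "newtons" is the grip in N (left out, the last holds). Time passes only in rows, so rows that do not move let the fingers close. It gives the time, the measured TCP pose, the force and the opening at its end, in the units of the state.
- bot.get_obs(): the state, without advancing time (a new reading comes with each control period).
- optics.capture(name): name is "scene" or "top" or "wrist"; returns the picture (480x640x3 uint8, red, green, blue); there is no depth.
- optics.calibration(name): a dict with "fx", "fy", "cx", "cy" (pixels), "extrinsics" (4x4, takes a point from world to camera coordinates); the wrist camera has in their place "T_tool_cam" (4x4, takes a point from camera to tool coordinates, whose origin is the TCP and whose axes are the flange's). Camera axes: x right, y down, z forward; pixel columns grow to the right and rows downward; lengths in mm; the calibration is good to about 2 mm. A picture is of the moment at which its call begins: read the wrist's pose just before it. calibration takes no time and is no camera call.
- bot.close_job(): hands the job in, once; it reports no verdict.
Trained networks look in the newest picture that a camera, given by its name, has taken for a name from the list of things; names that differ only in an ending like _2 or _b are one class to them, and where a whole thing is asked for, a point or a joint stands for the part that bears it (a point fixed in the world has none). Each returns a list of dicts, best first, with "p" (0 to 1); they miss things now and then, are a little off and sometimes report something else, mostly with a low value. They report only what shows in the picture. A call takes as long as a camera call. They do not tell look-alikes from the thing itself.
- models.look_for(camera, target): "extent" ([left, top, right, bottom] in pixels, round what is visible of it).
- models.masks_of(camera, target): "region" (480x640 bool, what is visible of it) and "extent" ([left, top, right, bottom] in pixels, round what is visible of it).
The state is a dict: "time_s": time; "q": joint angles; "qd": joint speeds; "tau": joint torques, N m; "tcp_pos": TCP position; "orientation": TCP orientation; "ft_force": force on the tool from outside, world axes, zero at the start; "moment": the same for the moment, N m; "opening": opening from 0.0 (shut) to 1.0 (fully open).
Only numpy, scipy, OpenCV 4.12 (cv2) and the standard library are available. Lean on these libraries where they do the work, as an engineer would, in place of code of your own. Each camera call takes 0.05 s, during which the arm holds its last target. There are 200 camera calls.

## Task

Push the wooden adapter block along the bench with the fingertips until its long side lies flush against the long aluminium fence and its end butts against the short aluminium end stop that stands at one end of the fence. Keep the block flat on the bench and push only on the wood: do not touch the metal adapters standing in it and do not lift it. Leave the hubs, the tin and everything else where they are, and finish with the hand clear.

Things in the scene. Friction and masses are not known exactly. Their poses are not given: they have to be found in the camera images.
- block: loose solid wooden block, 90 mm along its own x, 140 mm along its own y, 32 mm high, about 0.7 kg with its adapters (may vary by 0.7 to 1.4 times), too wide to grasp; it slides with ordinary friction. Origin at the centre of its underside, z up. It starts on the robot's side of the fence, with its own +x side the one that faces the fence, turned by up to about 20 degrees from parallel.
- adapters: twelve round metal press adapters fixed upright in the top of the block in three rows of four; they stand 23 mm above the block (55 mm above the bench) and fill the middle 69 by 111 mm of its top. Origin at the centre of the block's top face. Not to be touched.
- fence: fixed straight aluminium bar, 540 mm long along its own y, 20 mm thick, 20 mm high. Origin on the bench at the middle of the long face that looks to the robot; that face is the plane x = 0 of its frame and the bar lies at x from 0 to +20 mm. Its +x points away from the robot, turned up to about 9 degrees.
- end_stop: fixed aluminium bar, 24 mm wide along its own y, 72 mm long along its own x, 20 mm high, parallel to the fence's frame and running from the fence's face towards the robot. Origin at the centre of its underside, 36 mm in front of the fence's face and 230 mm from the fence's middle, either at the left (+y) or at the right (-y) end. The block goes on its inner side, towards the fence's middle.
- tin: loose bystander: small round steel bowl, 64 mm across the rim, 28 mm high, standing in front of the fence at the end opposite the end stop, 230 mm from the fence's middle; origin at the centre of its underside
- hub_a: loose bystander: bare aluminium bicycle hub shell standing on end, 58 mm across its two flanges, 68 mm high; origin at the centre of its underside. Stands nearer the robot than the block, to one side.
- hub_b: loose bystander: bare aluminium bicycle hub shell standing on end, 58 mm across its two flanges, 68 mm high; origin at the centre of its underside. Stands nearer the robot than the block, to the other side.
- hub_c: loose bystander: bare aluminium bicycle hub shell standing on end, 58 mm across its two flanges, 68 mm high; origin at the centre of its underside. Stands beyond the fence.
- press_tool: loose bystander: bearing press tool lying on the bench at the right, 205 mm steel shaft along its x with a red 132 mm T handle, 26 mm high; origin on the bench under the middle of the shaft
- bearing: loose bystander: steel bearing ring, 42 mm across, 12 mm high, at the left; origin at the centre of its underside
- carton: loose bystander: small cardboard carton, 75 x 75 x 80 mm, at the left; origin at the centre of its underside
There are look-alikes about, which are no part of the job. What is shaped like the block but turquoise is not meant.

How it is judged:
By the outcome, as a careful person would: the job done as asked, in the order asked, and still so for the second after the job is handed in, with the robot touching nothing.
It also fails if it takes over 67 s, if anything falls off the work surface, if the arm or the gripper's body presses on something with over 40 N, if the wrist force passes 120 N, or if a joint passes its speed limit or range.

## Working session

There is one attempt and no reset: what is moved stays moved. The work goes in short steps, Python scripts to look and compute and a tool call to move; the robot and the scene stay as the last step left them, time stands still between calls to the robot, and variables do not carry over. Pictures are saved under pics/ and viewed, about 8 in all and at most 12, crops included, and the job is handed in when it is done.

Besides the shell and the picture viewer there is one more tool, called as name(argument=value, ...) on one line, values as JSON. move_arm: Moves the arm, as the interface text tells. Its arguments: {"type":"object","properties":{"plan":{"type":"string"},"newtons":{"type":"number"}},"required":["plan"]}

```bash
mkdir -p pics
python3 - <<'E'
from station import bot,optics,models
import cv2,numpy as np
o=bot.get_obs();print(o)
for n in ("top","scene"):
    im=optics.capture(n);cv2.imwrite(f"pics/{n}0.png",im[:,:,::-1])
    c=optics.calibration(n);print(n,c)
    for t in ("block","fence","end_stop","tin","hub_a"):
        print(t,[(round(d['p'],2),np.round(d['extent']).tolist()) for d in models.look_for(n,t)][:5])
E
```

```text
{'time_s': 0.0, 'q': array([-8.46403404e-01,  3.85555421e-01,  6.60082905e-03, -5.12486855e-04,
       -1.19398558e+00, -2.58640925e-01]), 'qd': array([-0.00119084,  0.00131745,  0.00031924, -0.00029404, -0.00103748,
        0.00073836]), 'tau': array([ 1.00736626e-03, -3.90670609e+01,  1.87410629e+01,  4.21992481e+00,
        1.10128045e-02, -2.06980035e-04]), 'tcp_pos': array([ 280.46125916, -557.88106608,  232.44847593]), 'orientation': array([ 0.72458089, -3.05628163, -0.00332139]), 'ft_force': array([-0.10929392, -0.39778489,  0.11410426]), 'moment': array([0.04558648, 0.02865421, 0.03995693]), 'opening': 1.0021472472389008}
top {'fx': 476.9580277835885, 'fy': 476.9580277835885, 'cx': 318.71055405654937, 'cy': 236.18677375748774, 'extrinsics': array([[ 1.90075870e-02, -9.99790142e-01,  7.64094299e-03,
         8.22660878e+00],
       [-9.70720468e-01, -2.02842006e-02, -2.39353973e-01,
         5.83039805e+02],
       [ 2.39458733e-01, -2.86767830e-03, -9.70902308e-01,
         1.22317287e+03],
       [ 0.00000000e+00,  0.00000000e+00,  0.00000000e+00,
         1.00000000e+00]])}
[... 521 characters left out ...]
e-01,  7.38927465e-01,  3.37058092e-03,
        -3.73883053e+02],
       [ 5.12769583e-01, -4.64264781e-01, -7.22167272e-01,
        -2.51970377e+02],
       [-5.32064390e-01,  4.88307705e-01, -6.91710250e-01,
         1.49786762e+03],
       [ 0.00000000e+00,  0.00000000e+00,  0.00000000e+00,
         1.00000000e+00]])}
block [(0.83, [291.0, 228.0, 354.0, 274.0]), (0.79, [225.0, 210.0, 272.0, 258.0]), (0.66, [276.0, 179.0, 336.0, 219.0])]
fence [(0.57, [260.0, 239.0, 437.0, 355.0])]
end_stop [(0.63, [251.0, 311.0, 279.0, 338.0])]
tin [(0.92, [398.0, 227.0, 422.0, 245.0])]
hub_a [(0.89, [194.0, 252.0, 221.0, 290.0]), (0.81, [348.0, 164.0, 373.0, 188.0]), (0.79, [359.0, 305.0, 387.0, 345.0])]
```

View pics/top0.png

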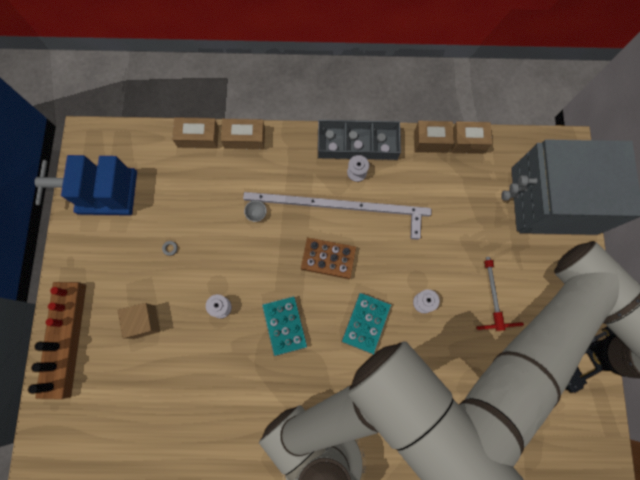

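View pics/scene0.png

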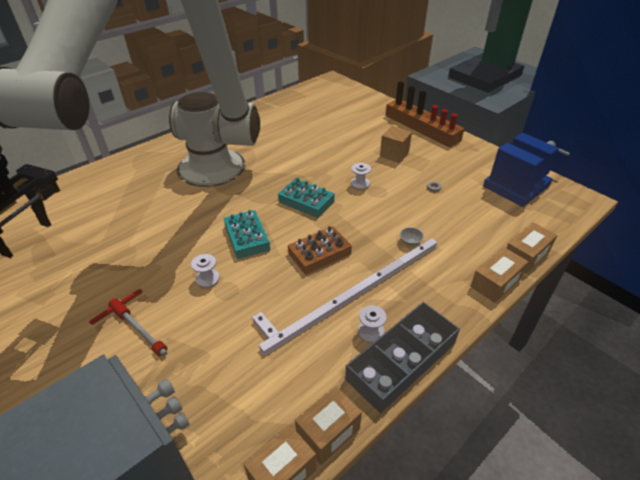

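The top view shows the wooden block at about (330,258), tilted slightly. The fence runs from (245,197) to (430,211), with the end stop at its right end (416,228). The turquoise look-alikes are at (285,325) and (367,322), and the scene view agrees. Next I work out rough world poses.

```bash
cat > h.py <<'E'
import numpy as np,cv2
from scipy.spatial.transform import Rotation as R
from station import bot,optics,models
def cam(n,o=None):
    c=optics.calibration(n);K=np.array([[c['fx'],0,c['cx']],[0,c['fy'],c['cy']],[0,0,1]])
    if 'extrinsics' in c: E=c['extrinsics']
    else:
        T=np.eye(4);T[:3,:3]=R.from_rotvec(o['orientation']).as_matrix();T[:3,3]=o['tcp_pos']
        E=np.linalg.inv(T@c['T_tool_cam'])
    return K,E
def plane(px,K,E,z):
    px=np.atleast_2d(np.asarray(px,float));d=np.c_[px,np.ones(len(px))]@np.linalg.inv(K).T@E[:3,:3]
    c=-E[:3,:3].T@E[:3,3];return (c+d*((z-c[2])/d[:,2])[:,None])[:,:2]
def proj(P,K,E):
    q=(np.asarray(P)@E[:3,:3].T+E[:3,3])@K.T;return q[:,:2]/q[:,2:]
E
python3 - <<'E'
from h import *
K,E=cam("top")
optics.capture("top")
def rect(t,z,i=0):
    m=models.masks_of("top",t)
    for d in m:
        ys,xs=np.nonzero(d['region']);W=plane(np.c_[xs,ys],K,E,z)
        r=cv2.minAreaRect(W.astype(np.float32));print(t,round(d['p'],2),np.round(r[0]),np.round(r[1]),round(r[2],1))
for t,z in (("block",40),("fence",20),("end_stop",20),("tin",28),("hub_a",68)):rect(t,z)
print(optics.calibration("wrist"))
E
```

```text
block 0.93 [529.  -6.] [139.  94.] 80.1
block 0.84 [344. 108.] [139.  90.] 15.2
block 0.73 [ 354. -110.] [ 92. 142.] 69.7
fence 0.7 [691. -29.] [539.  26.] 86.0
end_stop 0.79 [ 630. -254.] [27. 76.] 85.4
end_stop 0.69 [ 431. -443.] [208. 125.] 22.4
tin 0.61 [663. 203.] [53. 60.] 1.2
hub_a 0.86 [ 414. -265.] [58. 67.] 1.1
hub_a 0.6 [390. 280.] [57. 64.] 1.1
hub_a 0.58 [784. -86.] [73. 54.] 0.2
{'fx': 387.88431578287356, 'fy': 387.88431578287356, 'cx': 315.6410889624898, 'cy': 238.41630056932271, 'T_tool_cam': array([[ 1.09645325e-03, -9.54907605e-01, -2.96901101e-01,
         8.14227442e+01],
       [ 9.99999384e-01,  1.09814178e-03,  1.61092824e-04,
        -1.01614854e+00],
       [ 1.72210741e-04, -2.96901095e-01,  9.54908221e-01,
        -1.50570553e+02],
       [ 0.00000000e+00,  0.00000000e+00,  0.00000000e+00,
         1.00000000e+00]])}
```

The geometry is consistent: the end stop comes out at (630,-254) and the fence frame predicts (629,-255). The plan has three pushes:
1. Push the near long side with two fingertips until the block meets the fence.
2. Push the +y end along the fence to the end stop.
3. Reseat the block lightly against the fence.

First I move the hand behind the block at height.

move_arm(plan="0.167 0.57 0 0 0 -0.32 87;0.167 0.57 0 0 0 -0.32 87;0.167 0.57 0 0 0 -0.32 87;0.167 0.57 0 0 0 -0.32 87;0.167 0.57 0 0 0 -0.32 87;0.167 0.57 0 0 0 -0.32 87;0.167 0.57 0 0 0 -0.32 87;0.167 0.57 0 0 0 -0.32 87;0.167 0.57 0 0 0 -0.32 87;0.167 0.57 0 0 0 -0.32 87;0.167 0.57 0 0 0 -0.32 87;0.167 0.57 0 0 0 -0.32 87")

```text
time_s: 1.9
tcp_pos: [361.1, -283.7, 233.8]
orientation: [-0.308, 3.126, -0.0]
ft_force: [-0.2, 0.3, 0.0]
opening: 0.999
```

move_arm(plan="0.167 0.57 0 0 0 -0.32 87;0.167 0.57 0 0 0 -0.32 87;0.167 0.57 0 0 0 -0.32 87;0.167 0.57 0 0 0 -0.32 87;0.167 0.57 0 0 0 -0.32 87;0.167 0.57 0 0 0 -0.32 87;0.167 0.57 0 0 0 -0.32 87;0.167 0.57 0 0 0 -0.32 87;0.167 0.57 0 0 0 -0.32 87;0.167 0.57 0 0 0 -0.32 87;0.167 0.57 0 0 0 -0.32 87;0 0 0 0 0 0 87")

```text
time_s: 2.9
tcp_pos: [435.7, -31.4, 233.9]
orientation: [0.071, 3.139, 0.001]
ft_force: [0.7, 0.1, -0.3]
opening: 1.0
```

```bash
cat > w.py <<'E'
import sys
from h import *
o=bot.get_obs();im=optics.capture("wrist");K,E=cam("wrist",o)
M=R.from_rotvec(o['orientation']).as_matrix()
print(np.round(o['tcp_pos'],1),"tool x yaw",np.round(np.degrees(np.arctan2(M[1,0],M[0,0])),2),"tool z",np.round(M[:,2],3),np.round(o['ft_force'],1),o['time_s'],np.round(o['q'],2))
for t,z in (("block",32),("fence",20),("end_stop",20)):
    for d in models.masks_of("wrist",t):
        ys,xs=np.nonzero(d['region'])
        if len(xs)<50: continue
        r=cv2.minAreaRect(plane(np.c_[xs,ys],K,E,z).astype(np.float32));print(t,round(d['p'],2),np.round(d['extent']),np.round(r[0],1),np.round(r[1]),round(r[2],1))
# predicted outlines (fence frame args: fx fy yaw)
def box(c,yaw,x0,x1,y0,y1,z,col):
    a=np.radians(yaw);u=np.array([np.cos(a),np.sin(a)]);v=np.array([-u[1],u[0]])
    P=[np.r_[np.array(c)+x*u+y*v,z] for x,y in((x0,y0),(x1,y0),(x1,y1),(x0,y1))]
    cv2.polylines(g,[np.round(proj(P,K,E)*8).astype(int)],True,col,1,cv2.LINE_AA,3)
g=im[:,:,::-1].copy()
box((681,-28),-4,0,20,-270,270,20,(0,255,0))
a=[float(v) for v in sys.argv[2:5]]
if a: box(a[:2],a[2],-45,45,-70,70,32,(255,0,0))
cv2.imwrite(sys.argv[1],g)
E
python3 w.py pics/w1.png 529 -6 -9.9
```

```text
[435.7 -31.4 233.9] tool x yaw 177.41 tool z [ 0.002  0.001 -1.   ] [ 0.7  0.1 -0.3] 2.9 [ 0.3   0.06 -0.42 -0.   -1.09 -1.92]
block 0.85 [159.  25. 298. 214.] [ 358.4 -110.3] [ 93. 140.] 69.5
block 0.84 [274. 248. 421. 336.] [528.9  -6.2] [139.  99.] 80.8
block 0.66 [399.   2. 537. 194.] [347.5 104.7] [140.  97.] 15.9
fence 0.77 [162. 406. 437. 432.] [684.6 -61.8] [314.  37.] 86.0
```

View pics/w1.png

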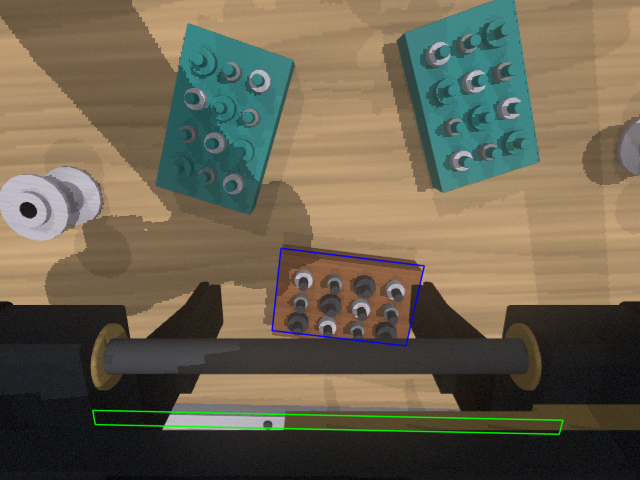

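The wrist view agrees with the estimate: the block outline is within a few mm, the fence at row 420 matches, and the turquoise blocks are well behind. Now I descend behind the block.

move_arm(plan="0.15 0.38 0 0 0 -0.18 87;0.15 0.38 0 0 0 -0.17 87;0 0 -0.8 0 0 0 87;0 0 -0.8 0 0 0 87;0 0 -0.8 0 0 0 87;0 0 -0.8 0 0 0 87;0 0 -0.8 0 0 0 87;0 0 -0.7 0 0 0 87;0 0 -0.4 0 0 0 87;0 0 -0.22 0 0 0 87;0 0 0 0 0 0 87;0 0 0 0 0 0 87")

```text
time_s: 4.1
tcp_pos: [446.8, -4.0, 21.1]
orientation: [0.115, 3.139, -0.0]
ft_force: [-0.9, 0.5, 0.5]
opening: 0.999
```

```bash
python3 w.py pics/w2.png 529 -6 -9.9
```

```text
[446.8  -4.   21.1] tool x yaw 175.82 tool z [ 0. -0. -1.] [-0.9  0.5  0.5] 4.1 [ 0.36  0.38 -0.68  0.   -0.51 -2.  ]
block 0.85 [179. 375. 460. 431.] [483.5  -6.9] [124.  29.] 85.9
block 0.76 [  4.   2. 181. 300.] [376.3 -84.1] [ 54. 120.] 72.3
fence 0.48 [176. 375. 458. 428.] [493.7  -7.5] [134.  31.] 85.9
```

View pics/w2.png

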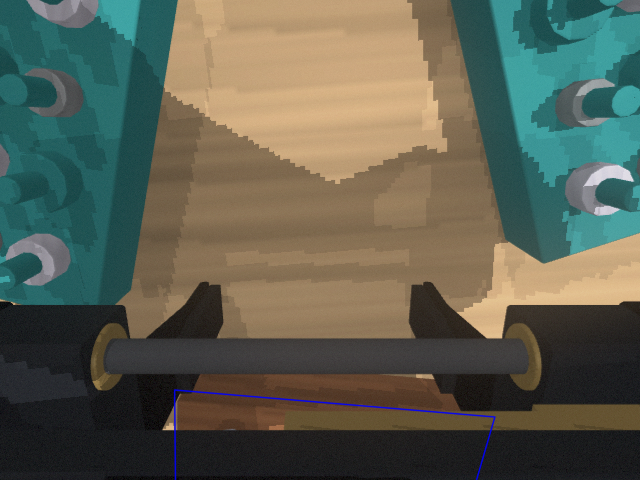

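The fingertips are at z 10 mm behind the block, straddling its near face with no contact. Now I push towards the fence.

move_arm(plan="0.2 -0.014 0 0 0 0 87;0.2 -0.014 0 0 0 0 87;0.15 -0.01 0 0 0 0 87;0.15 -0.01 0 0 0 0 87;0.15 -0.01 0 0 0 0 87;0.15 -0.01 0 0 0 0 87;0.15 -0.01 0 0 0 0 87;0.15 -0.01 0 0 0 0 87;0.15 -0.01 0 0 0 0 87;0.15 -0.01 0 0 0 0 87;0.15 -0.01 0 0 0 0 87;0.15 -0.01 0 0 0 0 87")

```text
time_s: 5.3
tcp_pos: [518.8, -9.8, 19.9]
orientation: [-0.115, -3.13, 0.003]
ft_force: [-8.3, 0.1, 5.8]
opening: 0.996
```

move_arm(plan="0.15 -0.01 0 0 0 0 87;0.15 -0.01 0 0 0 0 87;0.15 -0.01 0 0 0 0 87;0.15 -0.01 0 0 0 0 87;0.15 -0.01 0 0 0 0 87;0.1 -0.007 0 0 0 0 87")

```text
time_s: 5.8
tcp_pos: [553.7, -11.8, 19.8]
orientation: [-0.115, -3.132, 0.003]
ft_force: [-6.2, 0.2, 3.3]
opening: 0.998
```

```bash
cat > t.py <<'E'
import sys
from h import *
o=bot.get_obs();im=optics.capture("top");K,E=cam("top")
print(np.round(o['tcp_pos'],1),np.round(o['ft_force'],1),o['time_s'])
n=np.array([np.cos(np.radians(-4)),np.sin(np.radians(-4))]);t=np.array([-n[1],n[0]])
for nm,z in (("block",40),("fence",20),("end_stop",20),("tin",28),("hub_a",68)):
    for d in models.masks_of("top",nm):
        ys,xs=np.nonzero(d['region'])
        r=cv2.minAreaRect(plane(np.c_[xs,ys],K,E,z).astype(np.float32));p=np.array(r[0])-(681,-28)
        print(nm,round(d['p'],2),np.round(r[0]),np.round(r[1]),round(r[2],1),"fence frame",np.round([p@n,p@t],1))
cv2.imwrite(sys.argv[1],cv2.resize(im[150:330,180:460,::-1],None,fx=2.8,fy=2.8,interpolation=cv2.INTER_CUBIC))
E
python3 t.py pics/t1.png
```

```text
[553.7 -11.8  19.8] [-6.2  0.2  3.3] 5.8
block 0.6 [ 355. -110.] [ 93. 141.] 70.0 fence frame [-319.9 -104.6]
fence 0.91 [692. -29.] [539.  28.] 86.0 fence frame [11.  -0.2]
end_stop 0.79 [ 628. -253.] [29. 77.] 88.2 fence frame [ -36.9 -228.3]
tin 0.58 [665. 203.] [56. 60.] 1.2 fence frame [-32.3 229.8]
hub_a 0.93 [390. 280.] [57. 64.] 1.1 fence frame [-312.1  287.1]
hub_a 0.72 [ 415. -264.] [55. 65.] 1.1 fence frame [-249.  -253.5]
hub_a 0.69 [783. -87.] [54. 76.] 82.6 fence frame [105.4 -51.8]
```

move_arm(plan="0.1 -0.007 0 0 0 0 87;0.1 -0.007 0 0 0 0 87;0.1 -0.007 0 0 0 0 87;0.1 -0.007 0 0 0 0 87;0.05 -0.0035 0 0 0 0 87;0.05 -0.0035 0 0 0 0 87;0.05 -0.0035 0 0 0 0 87;0.03 -0.002 0 0 0 0 87")

```text
time_s: 6.77
tcp_pos: [579.8, -12.6, 20.7]
orientation: [0.114, 3.139, 0.0]
ft_force: [-3.9, 0.2, -1.8]
opening: 1.001
```

move_arm(plan="0.03 -0.002 0 0 0 0 87;0.03 -0.002 0 0 0 0 87;0.03 -0.002 0 0 0 0 87")

```text
time_s: 7.02
tcp_pos: [583.2, -12.9, 20.7]
orientation: [-0.114, -3.139, 0.0]
ft_force: [-3.1, 0.6, -2.5]
opening: 0.998
```

```bash
python3 t.py pics/t2.png | head -3
```

```text
[583.2 -12.9  20.7] [-3.1  0.6 -2.5] 7.0167
block 0.84 [ 354. -111.] [ 96. 145.] 70.0 fence frame [-320.  -105.6]
block 0.33 [678. 204.] [25. 55.] 13.1 fence frame [-19.1 231.4]
```

View pics/t2.png

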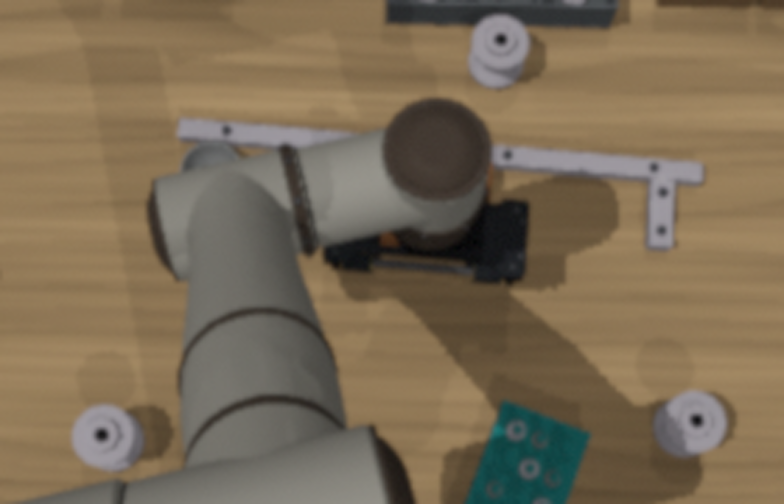

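The arm hides the block from the top camera, and the force is still low (3 N). I continue in small steps until the force rises.

move_arm(plan="0.03 -0.002 0 0 0 0 87;0.03 -0.002 0 0 0 0 87;0.03 -0.002 0 0 0 0 87")

```text
time_s: 7.57
tcp_pos: [584.9, -13.1, 21.0]
orientation: [-0.113, -3.135, 0.001]
ft_force: [-10.2, 3.1, 6.4]
opening: 0.999
```

```bash
cat > s.py <<'E'
import sys
from h import *
o=bot.get_obs();im=optics.capture("scene");K,E=cam("scene");print(np.round(o['tcp_pos'],1),np.round(o['ft_force'],1))
x,y,w,h=[int(v) for v in sys.argv[2:6]]
cv2.imwrite(sys.argv[1],cv2.resize(im[y:y+h,x:x+w,::-1],None,fx=800/w,fy=800/w,interpolation=cv2.INTER_CUBIC)[:600])
E
python3 s.py pics/s1.png 240 200 200 150
```

```text
[584.9 -13.1  21. ] [-10.2   3.1   6.4]
```

View pics/s1.png

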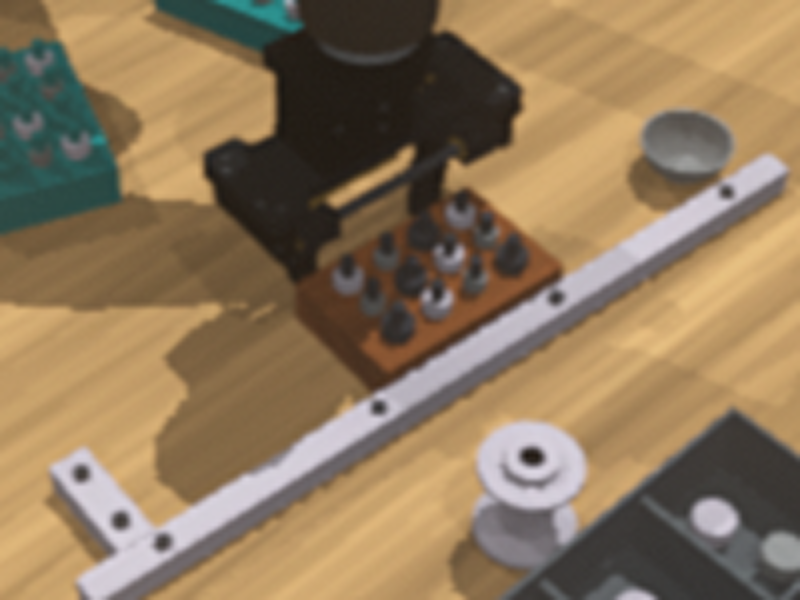

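The scene view shows the block flush along the fence, and contact force has risen to 10 N. I back off, rise, turn 90° and go round to the +y end with a narrower opening.

move_arm(plan="0.03 -0.002 0 0 0 0 87;0 0 0 0 0 0 87;-0.3 0.02 0 0 0 0 87;-0.5 0.03 0 0 0 0 87;0 0 0.7 0 0 0 87;0 0 0.8 0 0 0 87;0 0 0.8 0 0 1 87;0 0 0.8 0 0 1 87;0 0 0.2 0 0 1 80;0 0 0 0 0 1 70;0 0 0 0 0 1 60;0 0 0 0 0 1 50")

```text
time_s: 8.62
tcp_pos: [558.4, -10.8, 154.9]
orientation: [-0.546, 3.086, -0.0]
ft_force: [0.1, 0.7, 0.4]
opening: 0.782
```

move_arm(plan="0.18 0.2 0 0 0 1 50;0.18 0.2 0 0 0 1 50;0.18 0.2 0 0 0 1 50;0.18 0.2 0 0 0 1 50;0.18 0.2 0 0 0 1 50;0.18 0.2 0 0 0 1 50;0.18 0.2 0 0 0 1 50;0.18 0.2 0 0 0 1 50;0.18 0.2 0 0 0 1 50;0.18 0.2 0 0 0 1 50;0.18 0.2 0 0 0 1 50;0.18 0.3 0 0 0 1 50")

```text
time_s: 9.62
tcp_pos: [644.8, 89.3, 154.3]
orientation: [-1.755, 2.599, -0.004]
ft_force: [0.3, -0.8, 0.8]
opening: 0.573
```

move_arm(plan="0 0 0 0 0 1 50;0 0 0 0 0 1 50;0 0 0 0 0 1 50;0 0 0 0 0 1 50;0 0 0 0 0 0.5 50;0 0 0 0 0 0 50")

```text
time_s: 10.12
tcp_pos: [644.3, 89.3, 154.2]
orientation: [-2.138, 2.296, -0.004]
ft_force: [-0.1, 0.1, 0.7]
opening: 0.571
```

```bash
python3 w.py pics/w3.png 637 -20 -4;  python3 t.py pics/t3.png
```

```text
[644.3  89.3 154.2] tool x yaw -94.09 tool z [ 0.005  0.001 -1.   ] [-0.1  0.1  0.7] 10.1167 [ 0.39  0.49 -0.04  0.   -1.04 -0.46]
block 0.95 [238.   0. 385. 194.] [643.1  -1.8] [122.  90.] 86.0
block 0.56 [593. 184. 639. 306.] [424.4 116.3] [33. 93.] 9.9
fence 0.59 [210.   1. 265. 398.] [702.4  85.2] [310.  25.] 86.4
[643.1  89.  153.3] [ 0.  -0.1  0.1] 10.3167
block 0.8 [ 355. -111.] [ 91. 139.] 70.2 fence frame [-319.9 -105.1]
block 0.66 [634.  -9.] [141. 102.] 85.9 fence frame [-48.   15.5]
block 0.58 [351.  92.] [138.  62.] 18.3 fence frame [-338.    96.4]
block 0.45 [ 624. -249.] [26. 74.] 84.8 fence frame [ -41.3 -224.6]
fence 0.9 [690. -34.] [530.  26.] 86.0 fence frame [ 9.8 -4.9]
end_stop 0.71 [ 630. -253.] [27. 76.] 85.2 fence frame [ -35.4 -228.5]
tin 0.73 [665. 202.] [63. 63.] 2.6 fence frame [-32.2 228.4]
hub_a 0.89 [ 412. -266.] [57. 74.] 31.3 fence frame [-252.1 -255.8]
hub_a 0.86 [784. -84.] [57. 80.] 72.5 fence frame [106.7 -49. ]
```

View pics/w3.png

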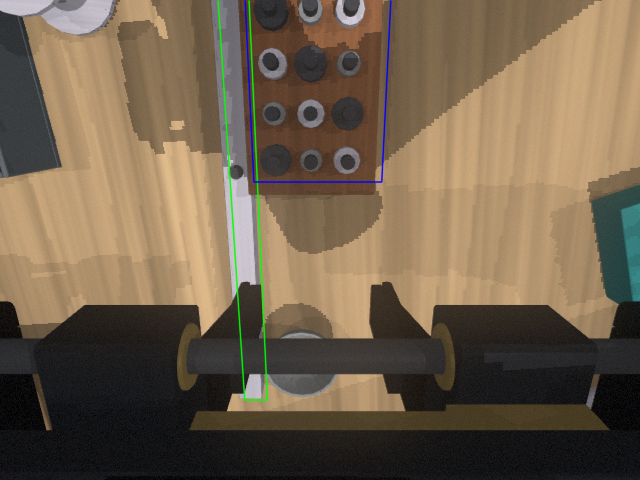

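The wrist view shows the block flush and parallel to the fence (86.0° against 86.4°), with the fingers about 20 mm clear of its end. I descend and push it along the fence.

move_arm(plan="0 0 -0.7 0 0 0 50;0 0 -0.7 0 0 0 50;0 0 -0.7 0 0 0 50;0 0 -0.6 0 0 0 50;0 0 -0.4 0 0 0 50;0 0 -0.22 0 0 0 50;0 0 0 0 0 0 50;-0.0105 -0.15 0 0 0 0 50;-0.0105 -0.15 0 0 0 0 50;-0.0105 -0.15 0 0 0 0 50;-0.0105 -0.15 0 0 0 0 50;-0.0105 -0.15 0 0 0 0 50")

```text
time_s: 11.62
tcp_pos: [641.3, 59.7, 21.6]
orientation: [-2.136, 2.297, -0.001]
ft_force: [-0.3, 6.3, 1.7]
opening: 0.576
```

move_arm(plan="-0.0105 -0.15 0 0 0 0 50;-0.0105 -0.15 0 0 0 0 50;-0.0105 -0.15 0 0 0 0 50;-0.0105 -0.15 0 0 0 0 50;-0.0105 -0.15 0 0 0 0 50;-0.0105 -0.15 0 0 0 0 50;-0.0105 -0.15 0 0 0 0 50;-0.0105 -0.15 0 0 0 0 50;-0.0105 -0.15 0 0 0 0 50;-0.0105 -0.15 0 0 0 0 50;-0.0105 -0.15 0 0 0 0 50;-0.0105 -0.15 0 0 0 0 50")

```text
time_s: 12.62
tcp_pos: [636.3, -12.3, 21.6]
orientation: [-2.137, 2.297, -0.002]
ft_force: [-0.6, 6.3, 3.0]
opening: 0.574
```

```bash
python3 t.py pics/t4.png; python3 s.py pics/s2.png 240 200 200 150
```

```text
[636.3 -12.3  21.6] [-0.6  6.3  3. ] 12.6167
block 0.75 [ 356. -110.] [ 93. 144.] 69.2 fence frame [-318.9 -105. ]
block 0.56 [629. -95.] [134.  96.] 85.1 fence frame [-47.7 -70.9]
fence 0.89 [ 681. -184.] [233.  28.] 86.2 fence frame [  11.2 -155.9]
end_stop 0.38 [806. -97.] [76. 55.] 24.0 fence frame [129.1 -59.8]
hub_a 0.78 [ 414. -265.] [58. 67.] 1.1 fence frame [-250.2 -254.9]
hub_a 0.76 [786. -93.] [73. 54.] 24.0 fence frame [109.6 -57.4]
hub_a 0.53 [411. 288.] [15. 35.] 10.7 fence frame [-291.2  296.6]
[635.4 -13.4  20.4] [ 0.4  0.1 -1.1]
```

View pics/s2.png

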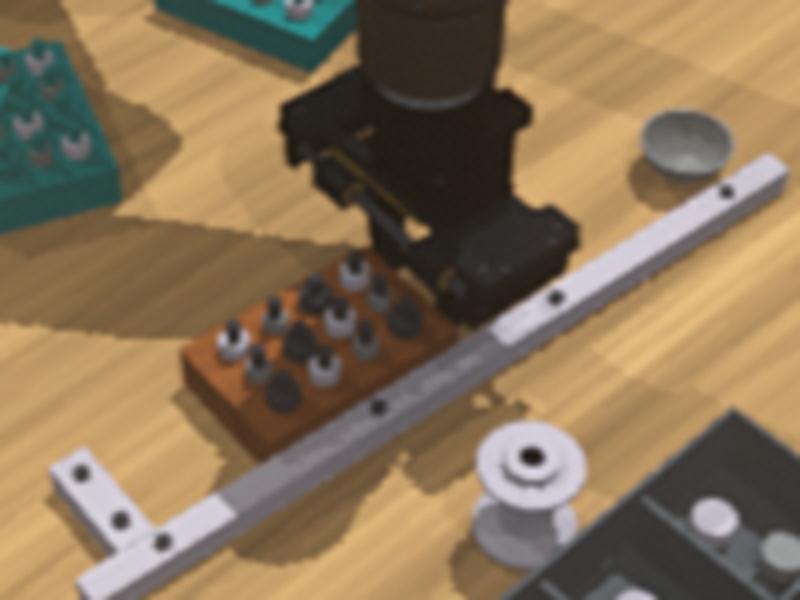

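The block is sliding along the fence and staying parallel, about 75 mm short of the stop. I continue, then slow down.

move_arm(plan="-0.0105 -0.15 0 0 0 0 50;-0.0105 -0.15 0 0 0 0 50;-0.0105 -0.15 0 0 0 0 50;-0.0105 -0.15 0 0 0 0 50;-0.0105 -0.15 0 0 0 0 50;-0.0105 -0.15 0 0 0 0 50;-0.0105 -0.15 0 0 0 0 50;-0.0105 -0.15 0 0 0 0 50;-0.0105 -0.15 0 0 0 0 50;-0.0105 -0.15 0 0 0 0 50;-0.007 -0.1 0 0 0 0 50;-0.003 -0.05 0 0 0 0 50")

```text
time_s: 13.97
tcp_pos: [630.7, -78.2, 20.2]
orientation: [-2.139, 2.299, 0.001]
ft_force: [-1.0, 7.4, 2.8]
opening: 0.576
```

move_arm(plan="-0.003 -0.04 0 0 0 0 50;-0.003 -0.04 0 0 0 0 50;-0.003 -0.04 0 0 0 0 50;-0.002 -0.03 0 0 0 0 50")

```text
time_s: 14.3
tcp_pos: [630.3, -83.7, 20.2]
orientation: [-2.139, 2.299, 0.001]
ft_force: [-1.9, 7.7, 3.0]
opening: 0.576
```

move_arm(plan="-0.002 -0.03 0 0 0 0 50;-0.002 -0.03 0 0 0 0 50")

```text
time_s: 14.47
tcp_pos: [630.1, -86.0, 20.2]
orientation: [-2.139, 2.299, 0.001]
ft_force: [-1.0, 6.1, 2.7]
opening: 0.575
```

move_arm(plan="-0.002 -0.03 0 0 0 0 50;-0.002 -0.03 0 0 0 0 50;-0.002 -0.03 0 0 0 0 50")

```text
time_s: 14.72
tcp_pos: [629.9, -89.6, 20.2]
orientation: [-2.139, 2.299, 0.001]
ft_force: [-1.7, 6.9, 3.4]
opening: 0.576
```

move_arm(plan="-0.002 -0.03 0 0 0 0 50;-0.002 -0.03 0 0 0 0 50;-0.002 -0.03 0 0 0 0 50")

```text
time_s: 14.97
tcp_pos: [629.7, -91.5, 20.2]
orientation: [-2.138, 2.298, 0.003]
ft_force: [-1.9, 17.4, 4.6]
opening: 0.574
```

The force jumped to 17 N, so the block has reached the end stop. I back off and rise, then check.

move_arm(plan="0 0 0 0 0 0 50;0.014 0.2 0 0 0 0 50;0.035 0.5 0 0 0 0 50;0.035 0.5 0 0 0 0 50;0 0 0.7 0 0 0 50;0 0 0.8 0 0 0 50;0 0 0.8 0 0 0 50;0 0 0.8 0 0 0 50;0 0 0.7 0 0 0 50;0 0 0 0 0 0 50")

```text
time_s: 15.8
tcp_pos: [636.3, -47.2, 179.2]
orientation: [-2.135, 2.293, -0.014]
ft_force: [0.5, -0.4, 0.6]
opening: 0.571
```

```bash
python3 s.py pics/s3.png 225 220 160 120; python3 w.py pics/w4.png 627 -171 -4; python3 t.py pics/t5.png
```

```text
[636.3 -47.2 179.2] [ 0.5 -0.4  0.6]
[634.7 -47.  175.9] tool x yaw -94.15 tool z [ 0.007  0.    -1.   ] [ 0.6 -0.2 -0.8] 15.85 [ 0.18  0.44 -0.05  0.   -1.07 -0.25]
block 0.67 [581. 318. 612. 411.] [396.8  94.4] [28. 87.] 11.8
block 0.6 [559.  22. 640. 171.] [ 429.8 -120.5] [ 60. 106.] 9.8
block 0.6 [ 35. 148. 154. 238.] [802.8 -84.6] [91. 64.] 3.9
fence 0.75 [218.   0. 270. 410.] [693.6 -38.7] [346.  23.] 86.2
[631.8 -47.  170.1] [-0.   0.4 -0.4] 16.05
block 0.8 [ 355. -110.] [ 90. 140.] 70.2 fence frame [-319.1 -104.6]
block 0.55 [ 623. -170.] [140.  96.] 86.0 fence frame [ -47.9 -145.2]
fence 0.94 [ 685. -111.] [375.  27.] 86.1 fence frame [  9.5 -82.1]
end_stop 0.69 [ 630. -255.] [26. 75.] 88.2 fence frame [ -35.4 -229.8]
tin 0.54 [659. 216.] [62. 35.] 10.1 fence frame [-38.9 241.6]
hub_a 0.92 [388. 279.] [68. 59.] 47.4 fence frame [-313.9  286.1]
hub_a 0.78 [ 414. -265.] [58. 67.] 1.1 fence frame [-250.2 -254.9]
```

View pics/s3.png

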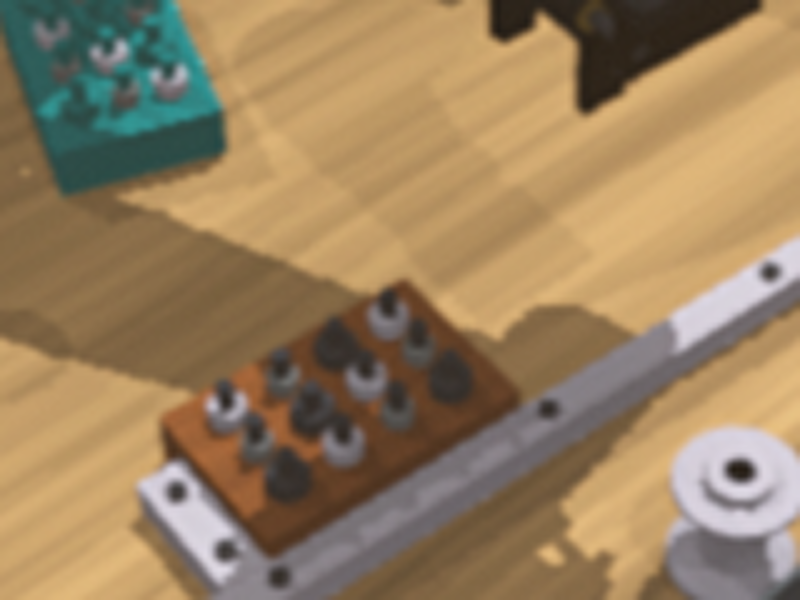

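View pics/w4.png

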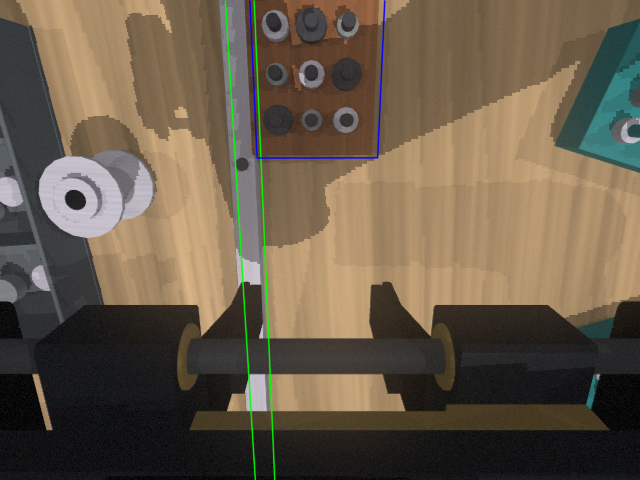

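Both views show the block seated: its end is against the stop and its long side is on the fence. Sliding along the fence could have left a sub-mm gap, so I go back to the long side for a gentle reseat.

move_arm(plan="-0.09 -0.128 0 0 0 -1 60;-0.09 -0.128 0 0 0 -1 70;-0.09 -0.128 0 0 0 -1 80;-0.09 -0.128 0 0 0 -1 87;-0.09 -0.128 0 0 0 -1 87;-0.09 -0.128 0 0 0 -1 87;-0.09 -0.128 0 0 0 -1 87;-0.09 -0.128 0 0 0 -1 87;-0.09 -0.128 0 0 0 -1 87;-0.09 -0.128 0 0 0 -1 87;-0.09 -0.128 0 0 0 -1 87;-0.09 -0.128 0 0 0 -1 87")

```text
time_s: 17.35
tcp_pos: [589.5, -108.5, 171.7]
orientation: [1.014, -2.973, -0.0]
ft_force: [-0.4, -0.2, 0.4]
opening: 0.996
```

move_arm(plan="-0.09 -0.128 0 0 0 -1 87;-0.09 -0.128 0 0 0 -1 87;-0.09 -0.128 0 0 0 -1 87;-0.09 -0.128 0 0 0 -1 87;-0.09 -0.128 0 0 0 -1 87;-0.09 -0.128 0 0 0 -1 87;-0.09 -0.128 0 0 0 -1 87;-0.09 -0.128 0 0 0 -1 87;-0.09 -0.128 0 0 0 -1 87;-0.09 -0.128 0 0 0 -1 87;0 0 0 0 0 -0.5 87;0 0 0 0 0 0 87")

```text
time_s: 18.35
tcp_pos: [553.5, -159.7, 171.9]
orientation: [-0.115, -3.139, 0.0]
ft_force: [0.5, -0.3, 0.1]
opening: 0.998
```

```bash
python3 w.py pics/w5.png 627 -171 -4
```

```text
[ 553.5 -159.7  171.9] tool x yaw 175.79 tool z [-0. -0. -1.] [ 0.5 -0.3  0.1] 18.35 [ 0.    0.35 -0.2   0.   -1.01 -1.64]
block 0.85 [278.   2. 422.  62.] [ 419.6 -130.7] [95. 39.] 85.8
block 0.82 [630.   0. 639.  29.] [421.8  60.9] [18.  7.] 9.7
block 0.69 [220. 254. 393. 337.] [ 612.6 -171.9] [141.  75.] 85.9
end_stop 0.78 [191. 272. 227. 339.] [ 620.8 -255.7] [20. 61.] 86.0
```

move_arm(plan="-0.15 -0.13 0 0 0 0 87;0 0 -0.7 0 0 0 87;0 0 -0.7 0 0 0 87;0 0 -0.8 0 0 0 87;0 0 -0.7 0 0 0 87;0 0 -0.5 0 0 0 87;0 0 -0.37 0 0 0 87;0 0 0 0 0 0 87;0.15 -0.01 0 0 0 0 87;0.15 -0.01 0 0 0 0 87;0.1 -0.007 0 0 0 0 87;0.05 -0.003 0 0 0 0 87")

```text
time_s: 19.55
tcp_pos: [567.8, -165.9, 22.6]
orientation: [0.113, 3.136, -0.0]
ft_force: [-0.5, 0.4, -0.8]
opening: 1.001
```

move_arm(plan="0.05 -0.003 0 0 0 0 87;0.04 -0.003 0 0 0 0 87;0.03 -0.002 0 0 0 0 87;0.03 -0.002 0 0 0 0 87")

```text
time_s: 19.88
tcp_pos: [571.7, -166.2, 21.3]
orientation: [0.114, 3.139, 0.0]
ft_force: [-0.5, 0.3, 0.5]
opening: 0.995
```

move_arm(plan="0.03 -0.002 0 0 0 0 87;0.03 -0.002 0 0 0 0 87;0 0 0 0 0 0 87")

```text
time_s: 20.13
tcp_pos: [573.9, -166.4, 21.1]
orientation: [-0.114, -3.139, 0.0]
ft_force: [-0.4, -0.3, 0.5]
opening: 1.004
```

move_arm(plan="0.03 -0.002 0 0 0 0 87;0.03 -0.002 0 0 0 0 87")

```text
time_s: 20.3
tcp_pos: [574.0, -166.4, 20.8]
orientation: [-0.113, -3.134, -0.0]
ft_force: [-7.6, 1.2, 4.9]
opening: 1.002
```

move_arm(plan="0.03 -0.002 0 0 0 0 87;0.02 -0.001 0 0 0 0 87;0 0 0 0 0 0 87")

```text
time_s: 20.55
tcp_pos: [574.0, -166.5, 20.5]
orientation: [-0.114, -3.129, -0.001]
ft_force: [-8.8, 1.5, 6.6]
opening: 0.998
```

move_arm(plan="-0.2 0.014 0 0 0 0 87;-0.5 0.035 0 0 0 0 87;-0.3 0.02 0 0 0 0 87;0 0 0.7 0 0 0 87;0 0 0.8 0 0 0 87;0 0 0.8 0 0 0 87;0 0 0.8 0 0 0 87;0 0 0.7 0 0 0 87;-0.5 0 0.3 0 0 0 87;-0.8 0 0 0 0 0 87;-0.8 0 0 0 0 0 87;0 0 0 0 0 0 87")

```text
time_s: 21.55
tcp_pos: [449.2, -163.6, 185.1]
orientation: [-0.117, -3.138, -0.003]
ft_force: [-0.9, 0.5, -0.2]
opening: 1.001
```

move_arm(plan="-0.5 0 0.3 0 0 0 87;-0.5 0 0 0 0 0 87;0 0 0 0 0 0 87;0 0 0 0 0 0 87")

```text
time_s: 21.88
tcp_pos: [414.6, -163.9, 197.7]
orientation: [0.114, 3.137, 0.0]
ft_force: [0.4, 0.2, 0.1]
opening: 0.994
```

```bash
python3 t.py pics/t6.png; python3 s.py pics/s4.png 225 220 160 120
```

```text
[ 414.6 -163.9  197.7] [0.4 0.2 0.1] 21.8833
block 0.89 [ 622. -170.] [141.  98.] 85.8 fence frame [ -48.7 -146.2]
block 0.86 [344. 108.] [144.  94.] 15.5 fence frame [-345.6  111.9]
block 0.66 [ 345. -120.] [ 90. 136.] 81.7 fence frame [-328.8 -114.8]
fence 0.57 [691. -29.] [534.  27.] 85.7 fence frame [10.1  0.1]
end_stop 0.78 [ 629. -256.] [21. 74.] 84.7 fence frame [ -35.5 -231.2]
tin 0.81 [663. 203.] [60. 60.] 2.6 fence frame [-33.7 229.6]
hub_a 0.89 [783. -86.] [76. 54.] 0.2 fence frame [105.3 -50.6]
hub_a 0.74 [391. 279.] [61. 65.] 3.6 fence frame [-310.9  285.9]
[ 415.1 -163.9  196.8] [ 0.2 -0.2 -0.8]
```

View pics/s4.png

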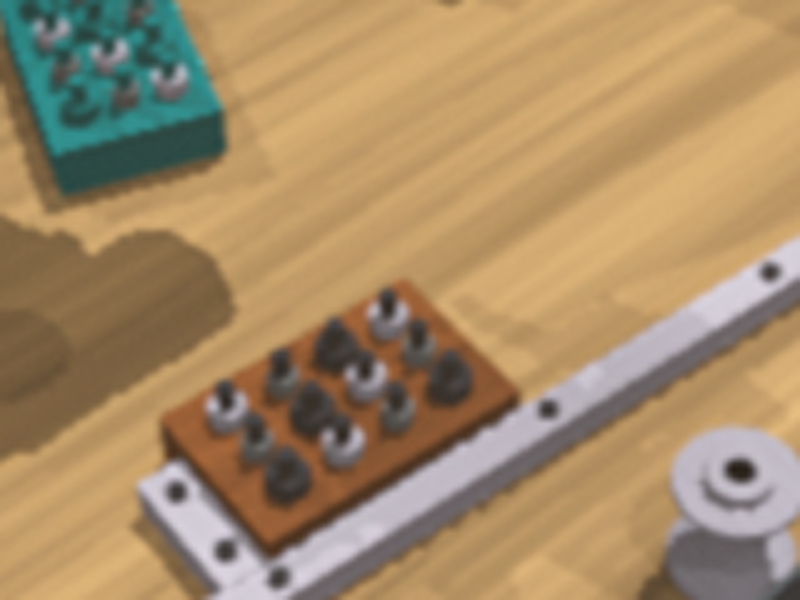

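View pics/t6.png

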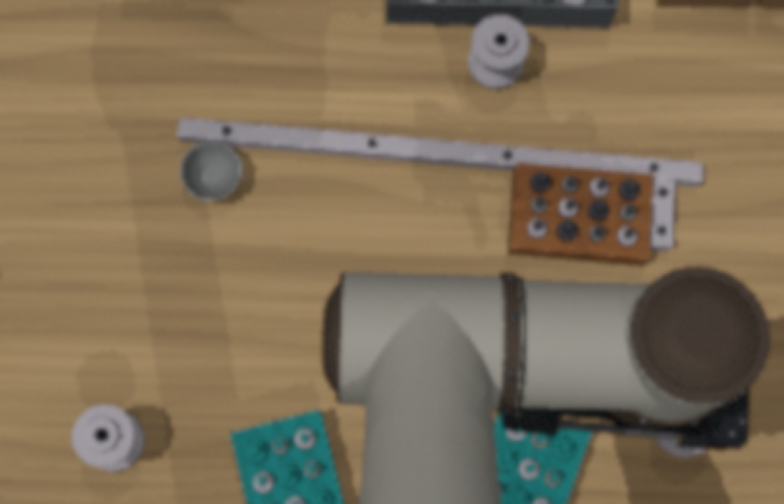

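The block sits flush on both the fence and the stop, the bystanders in view are where they were, and the hand is clear. I hand in.

```bash
python3 -c "
from station import bot
print(bot.close_job())"
```

```text
the job is handed in; nothing more can be done
None
```

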